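# Free the dressing jig and seat the emery block

### The job

The magnetic pickup tool was left standing in the clearing bore in the middle of the jig's pocket: pull it out and stand it in the copper cup. Then lower the slate grey emery block into the pocket so that it sits flat, square and fully home; do not drop it, and leave the chrome sleeve, the green scoop and the yellow stone handle where they are.

Things in the scene. Friction and masses are not known exactly. Their poses are not given: they have to be found in the camera images.
- jig: Fixed jig, blue with steel top rim, 150 (x) x 94 (y) x 57 mm high; origin: centre of its underside on the shelf, z up. Centred in its top: a pocket 114 (x) x 54 (y) mm, 12 mm deep, edges chamfered 2 mm; in the middle of the pocket floor an 18 mm round bore runs down to the shelf. A fixed brass knob, 28 mm across, sticks out 28 mm from the +x end, 22 mm above the shelf.
- pocket (a point): Centre of the pocket floor, 45 mm above the shelf and 12 mm below the jig's top; axes as the jig's.
- pickup: Magnetic pickup tool, 180 mm long, loose, about 90 g; starts upright in the jig's bore, foot on the shelf. Origin: centre of its foot (dark magnet end), z along the tool to its top. Magnet 14 mm across from 0 to 16 mm, steel stem 12 mm across to 102 mm, round red handle 18 mm across from 102 to 180 mm.
- pickup_grip (a point): Point on the tool's axis in the red handle, 150 mm from the foot and 30 mm below its top end.
- cup: Fixed upright copper cup, 54 mm across, 46 mm inside, 85 mm high, its inner floor 6 mm above the shelf, with a flat dark foot 72 mm across; origin at the centre of its underside.
- cup_mouth (a point): Centre of the cup's mouth at rim height, 85 mm above the shelf.
- block: Slate grey emery block, loose, 110 mm (x) x 50 mm (y) x 36 mm (z), about 360 g, with a paler band round its middle; lies flat on the shelf. Origin at the centre of its underside, x along its length. It fits the pocket either way round, with 2 mm to spare on each side.
- sleeve: Bystander: upright chrome handle sleeve, a tube 40 mm across and 90 mm high; origin at the centre of its underside.
- scoop: Bystander: green plastic scoop, 165 mm long, 32 mm high; origin under the rear wall of its pan, pan towards +x (to 73 mm), handle towards -x (to -89 mm).
- stone_handle: Bystander: yellow curling stone handle, 165 mm long, 67 mm high; origin on the shelf below its middle, x along its length.

How it is judged (in metres and radians):
On the way, in this order (a step that is already met when the one before it is completed fails the run):
1. The pickup tool is pulled up out of the jig until its foot is above the jig's top (z of pickup in the frame of jig above 0.06 m), for 0.05 s.
2. The pickup tool stands in the copper cup, foot on the cup's floor (within 12 mm), let go (horizontal distance between pickup and cup below 0.023 m and z of pickup in the frame of cup below 0.018 m and angle between pickup's own z axis and vertical below 0.6 rad and contact force between the fingers and pickup below 0.1 N), for 0.2 s.
At the end, for the whole second after the job is handed in: Emery block in the pocket: underside within 2 mm of the floor, flat within 1.4 degrees, centred within 4 mm, square within 4 degrees (either way round), released, at rest. Pickup tool at rest in the copper cup, foot within 12 mm of its floor (it may lean on the rim up to 34 degrees) (z of block in the frame of pocket between -0.002 and 0.002 m and horizontal distance between block and pocket below 0.004 m and angle between the x axis of block and the x axis of pocket, either way round below 0.07 rad and angle between block's own z axis and vertical below 0.025 rad and contact force between the fingers and block below 0.1 N and linear speed of block below 0.01 m/s and horizontal distance between pickup and cup below 0.023 m and z of pickup in the frame of cup below 0.018 m and angle between pickup's own z axis and vertical below 0.6 rad and linear speed of pickup below 0.02 m/s); the robot touches nothing.
It fails at once if The emery block is dropped: it falls free of the fingers faster than 0.45 m/s (a drop of about 10 mm) (linear speed of block above 0.45 m/s and contact force between the fingers and block below 0.1 N).
It fails at once if The chrome sleeve, the green scoop or the yellow stone handle is moved by more than 15 mm (distance of any of sleeve, scoop, stone_handle from where it was at the start of the episode above 0.015 m).
It also fails if it takes over 64 s, if anything falls off the work surface, if the arm or the gripper's body presses on something with over 40 N, if the wrist force passes 120 N, or if a joint passes its speed limit or range.

### The arm

A 6-joint arm with a two-finger parallel gripper is mounted at the origin on the work surface. World frame = base frame: x ahead of the robot, y to its left, z up, the work surface at z = 0. Lengths are in mm, angles in rad, forces in N, time in s.
With the tool pointing down it reaches from about 350 to 875 mm from the base axis. Payload 4.2 kg.
Tool frame: the origin (TCP) lies at the very end of the fingers, on their centre line; the grasp point (between the pads) lies 19 mm behind it; z points along the fingers, y is the line along which they close (so a half turn about z gives the same grasp; the last joint's range is limited). The gripper opens to 85 mm and grips with 20 to 120 N. Pads are 22 mm wide; open, the fingers measure 114 mm over their backs; the gripper's body (76 mm by 85 mm) begins 54 mm behind the grasp point. The pads swing forward as they close: fully open they stand 13 mm farther back than shut.
Start: joints at [0.259, 0.385, 0.008, 0, -1.194, -0.259], TCP at [624.979, 0.025, 231.312] pointing down, gripper open.
Joint ranges: [-3.14, 3.14], [-1.21, 2.06], [-1.07, 1.41], [-3.16, 2.05], [-2.99, -0.16], [-3.1, 3.1]. Speed limits (rad/s): [2.79, 2.79, 3.14, 3.14, 3.14, 3.14].

### API

Orientations are given as a unit quaternion [x, y, z, w].
In Python, from bench import read_state, get_image, camera_model, job_done gives the robot as it stands.
- The arm moves only by the shell command python3 -m handwheel 'ROWS'. ROWS is JSON, a list of rows, each a list of 7 numbers: the shift along the tool's x, y, z in m, then the turn, a rotation vector about the tool's x, y, z in rad, then the gripper's target within -1 to 1 (fully open at 1, half-way at 0, shut at -1). In form: [[dx, dy, dz, wx, wy, wz, jaw], ...]. A call has 1 to 10 rows; each row is the pose to reach, as a shift and turn from the pose commanded when the call began, along the tool's axes at that moment; what a row does not reach only later rows make up. A row lasts 1/8 s, in which the tool goes at most 62.5 mm and 10.7 degrees, less where a joint would pass 70% of its speed; a pose out of reach is approached as far as the arm can. A call with a gripper value outside its range is refused whole. The fingers move at their own pace and stop on an object; the grip force is fixed at half the most. Time passes only in rows, so rows that repeat a pose let the fingers close. It gives the time, the measured TCP pose, the force, the opening and the grip force at its end, in the units of the state.
- read_state(): the state, without advancing time (a new reading comes with each control period).
- get_image(name): name is "scene" or "side" or "wrist"; returns (picture, depth): 400x640x3 uint8, blue, green, red; 400x640 float32, mm along the optical axis (not along the pixel's ray), 0 where there is no reading.
- camera_model(name): a dict with "K" (3x3 intrinsics, pixels), "rvec" (rotation vector, rad) and "tvec" (3), from world to camera coordinates, as OpenCV has them; the wrist camera has in their place "hand_eye" (4x4, takes a point from camera to tool coordinates, whose origin is the TCP and whose axes are the flange's). Camera axes: x right, y down, z forward; pixel columns grow to the right and rows downward; lengths in mm; the calibration is good to about 2 mm. The wrist camera is an equidistant fisheye: a pixel r from the principal point sees the ray r / f radians off the axis. A picture is of the moment at which its call begins: read the wrist's pose just before it. camera_model takes no time and is no camera call.
- job_done(): hands the job in; it is judged then, once.
The state is a dict: "clock": time; "joints": joint angles; "joint_vel": joint speeds; "joint_efforts": joint torques, N m; "position": TCP position; "ee_rot": TCP orientation; "contact_force": force on the tool from outside, world axes, zero at the start; "wrist_torque": the same for the moment, N m; "gripper_width": finger opening in mm; "grasp_force": force on a finger pad.
Only numpy, scipy, OpenCV 4.12 (cv2) and the standard library are available. Lean on these libraries where they do the work, as an engineer would, in place of code of your own. Each camera call takes 0.05 s, during which the arm holds its last target. There are 200 camera calls.

## Working session

There is one attempt and no reset: what is moved stays moved. The work goes in short steps, Python scripts to look and compute and a shell command to move; the robot and the scene stay as the last step left them, time stands still between calls to the robot, and variables do not carry over. Pictures are saved under pics/ and viewed, at most 10 in all, crops included, and the job is handed in when it is done.

```bash
mkdir -p pics; ls
cat > h.py <<'E'
import numpy as np, cv2
from bench import read_state, get_image, camera_model
from scipy.spatial.transform import Rotation as R
def grab(n):
    s=read_state(); im,d=get_image(n); np.savez(f'pics/{n}.npz',im=im,d=d,p=s['position'],q=s['ee_rot']); return im,d,s
def cloud(n,d):
    m=camera_model(n);K=np.array(m['K']);Rm=cv2.Rodrigues(np.array(m['rvec'],float))[0];t=np.array(m['tvec'],float).ravel()
    v,u=np.mgrid[:d.shape[0],:d.shape[1]]
    c=np.stack([(u-K[0,2])/K[0,0]*d,(v-K[1,2])/K[1,1]*d,d],-1)
    return (c-t)@Rm
E
python3 - <<'E'
from h import *
a,_,s=grab('scene');b,_,_=grab('side')
cv2.imwrite('pics/a.png',a);cv2.imwrite('pics/b.png',b)
print(s); print(camera_model('scene'),camera_model('side'),camera_model('wrist'))
E
```

```text
pics
{'clock': 0.0, 'joints': array([ 2.58575916e-01,  3.85542265e-01,  6.62598956e-03, -4.81154582e-04,
       -1.19400701e+00, -2.58597210e-01]), 'joint_vel': array([-0.00075288, -0.00018245,  0.00051112,  0.0024185 , -0.0003543 ,
        0.00143107]), 'joint_efforts': array([-9.55001960e-04, -3.92286408e+01,  1.88399577e+01,  4.18616563e+00,
       -4.72148502e-03,  8.27910434e-07]), 'position': array([ 6.24414647e+02, -1.47140459e-03,  2.30232927e+02]), 'ee_rot': array([-0.70703607,  0.70717665,  0.00072798, -0.00080686]), 'contact_force': array([ 0.18313969, -0.52934997,  0.21845151]), 'wrist_torque': array([-0.04775759,  0.03249715, -0.03823907]), 'grasp_force': 0.0, 'gripper_width': 85.56952893758445}
{'K': array([[398.51119499,   0.        , 319.81616594],
       [  0.        , 398.51119499, 197.56215106],
       [  0.        ,   0.        ,   1.        ]]), 'rvec': array([ 1.49811467,  2.14969823, -0.80624001]), 'tvec': array([ 209.15446765, -367.17277745, 1338.83782394])} {'K': array([[429.04256673,   0.        , 317.74033446],
       [  0.        , 429.04256673, 196.49241546],
       [  0.        ,   0.        ,   1.        ]]), 'rvec': array([ 2.11262952, -0.3281698 ,  0.17994816]), 'tvec': array([-568.50380574,  190.9614695 ,  862.27205282])} {'K': array([[309.70691629,   0.        , 321.3898877 ],
       [  0.        , 309.70691629, 199.50145694],
       [  0.        ,   0.        ,   1.        ]]), 'hand_eye': array([[ 7.89257026e-04, -9.44795079e-01, -3.27660855e-01,
         8.32267855e+01],
       [ 9.99999688e-01,  7.52432864e-04,  2.39155554e-04,
        -9.01427589e-01],
       [ 2.05898050e-05, -3.27660941e-01,  9.44795378e-01,
        -1.43543129e+02],
       [ 0.00000000e+00,  0.00000000e+00,  0.00000000e+00,
         1.00000000e+00]])}
```

View pics/a.png

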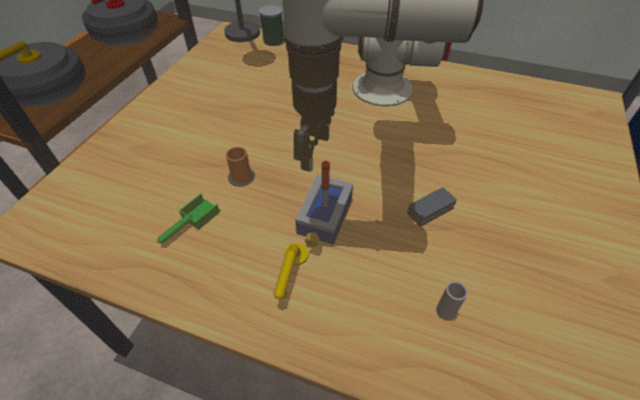

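View pics/b.png

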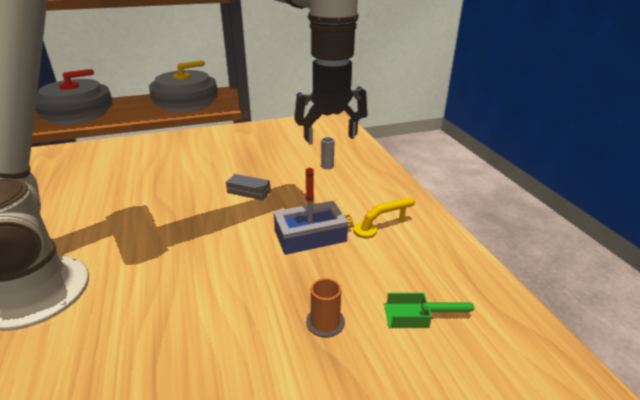

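The scene view shows the tool's red handle at (325,175), the jig at (326,210), the cup at (238,165) and the block at (433,205). In the side view they are at (309,183), (311,225), (326,305) and (248,187). Next I measure them from the depth.

```bash
cat > m.py <<'E'
from h import *
boxes={'scene':dict(handle=(315,158,335,192),jig=(290,172,360,245),cup=(222,143,258,188),block=(404,185,460,226)),
'side':dict(handle=(300,165,320,200),jig=(270,200,350,252),cup=(303,275,348,338),block=(222,172,274,202))}
for n in boxes:
    z=np.load(f'pics/{n}.npz');im,d=z['im'],z['d'];P=cloud(n,d);hsv=cv2.cvtColor(im,cv2.COLOR_BGR2HSV)
    H,S,V=[hsv[...,i].astype(int) for i in range(3)]
    for k,(a,b,c,e) in boxes[n].items():
        q=P[b:e,a:c].reshape(-1,3);h,s,v=[x[b:e,a:c].ravel() for x in(H,S,V)]
        ok=d[b:e,a:c].ravel()>0
        if k=='handle': m=ok&((h<6)|(h>170))&(s>150)&(q[:,2]>90)
        elif k=='jig': m=ok&(s<90)&(abs(q[:,2]-57)<5)
        elif k=='cup': m=ok&(abs(q[:,2]-84)<6)
        else: m=ok&(s<90)&(abs(q[:,2]-36)<5)
        w=q[m]
        if len(w)<5: print(n,k,len(w));continue
        r=cv2.minAreaRect(w[:,:2].astype(np.float32))
        print(n,k,len(w),'mean',w.mean(0).round(1),'zr',w[:,2].min().round(),w[:,2].max().round(),'rect',np.round(r[0],1),np.round(r[1],1),round(r[2],1))
        if k=='handle':
            print('   axis',np.polyfit(w[:,2]-150,w[:,0],1).round(3),np.polyfit(w[:,2]-150,w[:,1],1).round(3))
E
python3 m.py
```

```text
scene handle 23 mean [582.5   6.4 165.6] zr 121.0 181.0 rect [581.    6.1] [ 9.8 10.2] 11.9
   axis [-7.70000e-02  5.83692e+02] [-0.105  7.987]
scene jig 1138 mean [587.    5.7  56.4] zr 52.0 61.0 rect [579.1   3.4] [154.1  94.8] 1.1
scene cup 133 mean [ 532.3 -252.4   82.8] zr 78.0 88.0 rect [ 532.  -253.3] [54.2 51.7] 59.1
scene block 749 mean [477.9 243.3  35.5] zr 31.0 39.0 rect [476.2 243.9] [ 51.2 111.3] 51.9
side handle 105 mean [576.9  -2.6 148.6] zr 114.0 185.0 rect [577.4  -1.2] [12.8  9.5] 37.1
   axis [1.00000e-02 5.76878e+02] [ 0.027 -2.605]
side jig 1104 mean [575.1  -2.3  58. ] zr 52.0 62.0 rect [578.3   3.6] [150.7  99.3] 0.7
side cup 341 mean [ 529.5 -254.1   83.8] zr 78.0 89.0 rect [ 529.8 -253.4] [53.4 52.9] 60.2
side block 450 mean [473.9 237.9  37.6] zr 31.0 41.0 rect [474.2 242. ] [ 52.6 108.6] 51.8
```

Both views agree to within 2 mm, and the sizes match the ones given:
- **Jig:** (578.5, 3.5), yaw about 1°
- **Tool:** (577.5, 3.5)
- **Cup:** (531, -253)
- **Block:** (475, 243), long axis at -38°

Tool x is world -y and tool y is world -x. Next I go to the handle.

```bash
python3 -m handwheel '[[-0.002,0.024,0,0,0,0,1],[-0.0035,0.047,0,0,0,0,1],[-0.0035,0.047,0,0,0,0,1],[-0.0035,0.047,0.03,0,0,0,1],[-0.0035,0.047,0.06,0,0,0,1],[-0.0035,0.047,0.09,0,0,0,1],[-0.0035,0.047,0.1,0,0,0,1],[-0.0035,0.047,0.1,0,0,0,1],[-0.0035,0.047,0.1,0,0,0,0],[-0.0035,0.047,0.1,0,0,0,-1]]'; python3 -m handwheel '[[0,0,0,0,0,0,-1],[0,0,0,0,0,0,-1],[0,0,0,0,0,0,-1],[0,0,0,0,0,0,-1]]'
```

```text
clock: 1.35
position: [578.8, 3.7, 132.6]
ee_rot: [0.707, -0.707, 0.001, -0.001]
contact_force: [-0.1, 0.2, 0.0]
gripper_width: 51.7
grasp_force: 0.0
clock: 1.85
position: [578.5, 3.6, 132.0]
ee_rot: [0.707, -0.707, 0.0, -0.001]
contact_force: [0.5, -0.4, 3.5]
gripper_width: 16.8
grasp_force: 58.6
```

```bash
python3 -m handwheel '[[0,0,-0.01,0,0,0,-1],[0,0,-0.03,0,0,0,-1],[0,0,-0.05,0,0,0,-1],[0,0,-0.07,0,0,0,-1],[0,0,-0.09,0,0,0,-1],[0,0,-0.11,0,0,0,-1],[0,0,-0.125,0,0,0,-1],[0,0,-0.125,0,0,0,-1],[0,0,-0.125,0,0,0,-1]]'
python3 - <<'E'
from h import *
b,d,s=grab('side'); cv2.imwrite('pics/c.png',cv2.resize(b[60:260,200:440],None,fx=2.5,fy=2.5))
E
```

```text
clock: 2.98
position: [577.4, 3.5, 255.4]
ee_rot: [-0.707, 0.707, 0.001, -0.001]
contact_force: [0.7, 0.4, -1.4]
gripper_width: 16.4
grasp_force: 58.7
```

View pics/c.png

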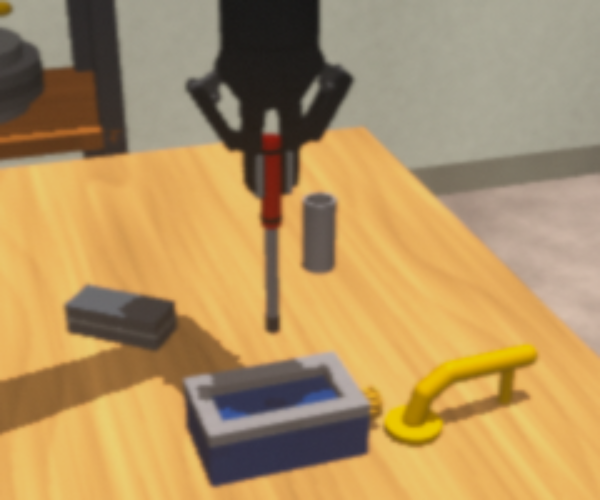

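The tool hangs upright with its dark foot at (272,324) in the crop, well above the jig. Next I carry it to the cup.

```bash
python3 -m handwheel '[[0.02,0.005,0,0,0,0,-1],[0.06,0.012,0,0,0,0,-1],[0.1,0.02,0,0,0,0,-1],[0.14,0.028,0,0,0,0,-1],[0.18,0.035,0,0,0,0,-1],[0.22,0.042,0,0,0,0,-1],[0.245,0.046,0,0,0,0,-1],[0.257,0.047,0,0,0,0,-1],[0.257,0.047,0,0,0,0,-1],[0.257,0.047,0,0,0,0,-1]]'
python3 - <<'E'
from h import *
for n in('side','scene'):
    im,d,s=grab(n);P=cloud(n,d);h=cv2.cvtColor(im,cv2.COLOR_BGR2HSV).astype(int)
    z=P[...,2];ok=(d>0)&(abs(P[...,0]-530)<40)&(abs(P[...,1]+254)<40)&(z>95)&(z<205)
    w=P[ok]; print(n,len(w),w[:,2].min())
    for a in range(100,220,20):
        q=w[(w[:,2]>=a)&(w[:,2]<a+20)]
        if len(q):print(a,len(q),np.median(q,0).round(1))
    cv2.imwrite(f'pics/d_{n}.png',im)
s=read_state();print(s['position'])
im=np.load('pics/side.npz')['im'];cv2.imwrite('pics/d.png',cv2.resize(im[130:350,240:420],None,fx=2.5,fy=2.5))
E
```

```text
clock: 4.28
position: [531.0, -252.9, 256.2]
ee_rot: [0.707, -0.707, -0.0, -0.0]
contact_force: [0.0, 0.9, -1.1]
gripper_width: 16.5
grasp_force: 58.7
side 273 125.17659619763462
120 50 [ 528.3 -256.7  133.3]
140 70 [ 529.3 -256.2  149.2]
160 67 [ 529.  -256.1  170.4]
180 67 [ 528.7 -256.2  190.1]
200 19 [ 528.7 -256.9  202.6]
scene 145 123.7498118691356
120 29 [ 535.3 -248.6  132.8]
140 34 [ 535.2 -249.3  149.6]
160 37 [ 535.1 -248.9  170.9]
180 34 [ 534.7 -249.4  190. ]
200 11 [ 534.1 -249.5  202. ]
[ 531.19409724 -252.61648344  256.34920667]
```

View pics/d.png

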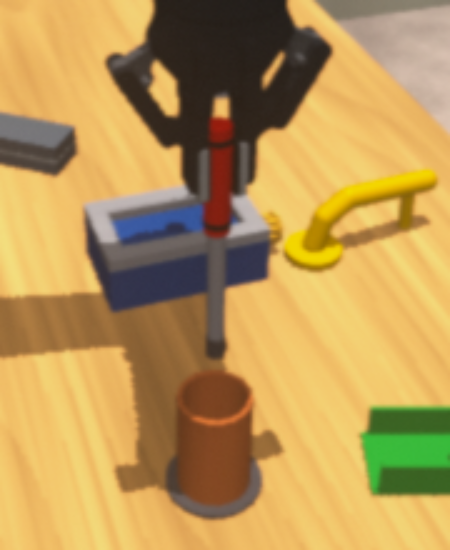

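The tool is centred over the cup: magnet at (215,348), mouth at (216,393) in the crop. The foot is about 124 mm up. Next I lower it.

```bash
python3 -m handwheel '[[0,0,0.02,0,0,0,-1],[0,0,0.045,0,0,0,-1],[0,0,0.07,0,0,0,-1],[0,0,0.095,0,0,0,-1],[0,0,0.11,0,0,0,-1],[0,0,0.114,0,0,0,-1],[0,0,0.115,0,0,0,-1],[0,0,0.115,0,0,0,-1]]'; python3 -m handwheel '[[0,0,0.001,0,0,0,-1],[0,0,0.002,0,0,0,-1],[0,0,0.002,0,0,0,-1]]'
```

```text
clock: 5.38
position: [531.6, -253.6, 142.2]
ee_rot: [0.707, -0.707, 0.001, -0.0]
contact_force: [0.3, -0.1, -1.7]
gripper_width: 16.5
grasp_force: 58.7
clock: 5.75
position: [530.9, -253.5, 139.3]
ee_rot: [-0.707, 0.707, -0.0, -0.0]
contact_force: [0.3, 0.2, -1.1]
gripper_width: 16.8
grasp_force: 58.7
```

```bash
python3 -m handwheel '[[0,0,0.001,0,0,0,-1],[0,0,0.002,0,0,0,-1],[0,0,0.002,0,0,0,-1]]';  python3 -m handwheel '[[0,0,0,0,0,0,-0.5],[0,0,0,0,0,0,0],[0,0,0,0,0,0,1],[0,0,0,0,0,0,1],[0,0,0,0,0,0,1],[0,0,0,0,0,0,1]]'; python3 -m handwheel '[[0,0,-0.02,0,0,0,1],[0,0,-0.05,0,0,0,1],[0,0,-0.08,0,0,0,1],[0,0,-0.1,0,0,0,1],[0,0,-0.1,0,0,0,1]]'
python3 - <<'E'
from h import *
im,d,s=grab('side');cv2.imwrite('pics/e.png',cv2.resize(im[130:350,240:420],None,fx=2.5,fy=2.5));print(s['gripper_width'],s['position'])
E
```

```text
clock: 6.12
position: [531.2, -253.6, 138.0]
ee_rot: [0.707, -0.707, 0.0, -0.0]
contact_force: [-0.9, -0.2, 3.1]
gripper_width: 16.9
grasp_force: 59.1
clock: 6.88
position: [531.0, -253.5, 137.3]
ee_rot: [0.707, -0.707, -0.0, 0.0]
contact_force: [0.2, -0.3, 0.6]
gripper_width: 85.3
grasp_force: 0.0
clock: 7.5
position: [531.8, -253.7, 239.1]
ee_rot: [0.707, -0.707, 0.002, -0.001]
contact_force: [0.0, 0.2, -0.3]
gripper_width: 85.4
grasp_force: 0.0
85.38591881562053 [ 531.80212383 -253.69585325  239.05909027]
```

View pics/e.png

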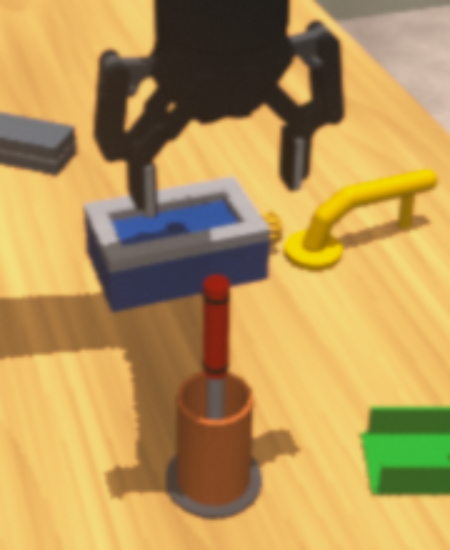

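The tool stands upright in the cup, its handle at (216,325) in the crop. Next I go above the block and turn -0.906 rad about tool z.

```bash
python3 -m handwheel '[[-0.02,0.002,0,0,0,-0.03,1],[-0.07,0.008,0,0,0,-0.12,1],[-0.125,0.014,0,0,0,-0.23,1],[-0.18,0.02,0,0,0,-0.34,1],[-0.235,0.026,0,0,0,-0.45,1],[-0.29,0.032,0,0,0,-0.56,1],[-0.345,0.039,0,0,0,-0.67,1],[-0.4,0.045,0,0,0,-0.78,1],[-0.45,0.051,0,0,0,-0.86,1],[-0.485,0.055,0,0,0,-0.906,1]]'; python3 -m handwheel '[[-0.00715,-0.0090,0.0,0,0,0,1],[-0.00715,-0.009,0.0,0,0,0,1],[-0.00715,-0.009,0.0,0,0,0,1]]'
python3 - <<'E'
from h import *
im,d,s=grab('wrist');cv2.imwrite('pics/f.png',im);print(s['position'],R.from_quat(s['ee_rot']).as_matrix().round(3),s['joints'].round(2))
np.set_printoptions(suppress=True)
E
python3 m.py | grep -v handle
```

```text
clock: 8.8
position: [474.2, 233.8, 236.1]
ee_rot: [0.946, -0.324, -0.001, 0.001]
contact_force: [0.2, -0.9, -0.4]
gripper_width: 85.4
grasp_force: 0.0
clock: 9.18
position: [475.7, 242.0, 237.0]
ee_rot: [0.945, -0.327, -0.0, 0.0]
contact_force: [0.2, -1.0, -0.7]
gripper_width: 85.5
grasp_force: 0.0
[475.65867923 242.03073687 237.00225671] [[ 0.786 -0.618 -0.001]
 [-0.618 -0.786 -0.001]
 [-0.     0.001 -1.   ]] [ 0.77  0.23 -0.21 -0.   -1.14  0.13]
scene jig 1178 mean [583.7   4.5  56.4] zr 52.0 61.0 rect [578.7   3.6] [153.2  94.6] 1.4
scene cup 126 mean [ 532.1 -252.6   82.8] zr 78.0 89.0 rect [ 531.2 -253.9] [54.7 51.3] 58.0
scene block 758 mean [478.1 243.4  35.5] zr 31.0 40.0 rect [475.6 243.6] [ 51.6 111.7] 51.2
side jig 1075 mean [577.5  -3.   57.9] zr 52.0 62.0 rect [578.    4.3] [151.1  99.3] 1.2
side cup 320 mean [ 528.7 -257.7   84. ] zr 78.0 89.0 rect [ 529.2 -253.8] [52.5 52.6] 71.6
side block 451 mean [474.2 238.5  37.6] zr 31.0 41.0 rect [474.1 243. ] [ 53.  110.8] 52.6
```

View pics/f.png

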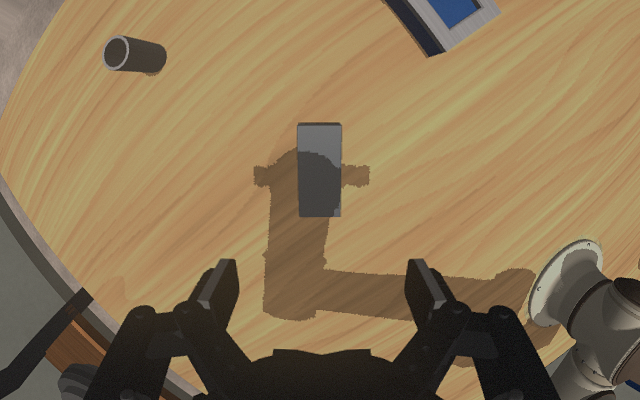

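The wrist view shows the block upright in the image, top face at columns 298–341 and rows 124–216, aligned with the fingers. Next I measure its pose and axis by fisheye rays onto z = 36.

```bash
cat > w.py <<'E'
from h import *
m=camera_model('wrist');K=np.array(m['K']);HE=np.array(m['hand_eye'])
def rays(uv,p,q):
    x=(uv-K[:2,2])/K[0,0];r=np.linalg.norm(x,axis=1)
    c=np.c_[x/r[:,None]*np.sin(r)[:,None],np.cos(r)]
    A=R.from_quat(q).as_matrix();return c@HE[:3,:3].T@A.T, A@HE[:3,3]+p
def onplane(uv,p,q,z):
    d,o=rays(uv,p,q);return o+d*((z-o[2])/d[:,2])[:,None]
E
python3 - <<'E'
from w import *
z=np.load('pics/wrist.npz');im,d=z['im'],z['d'];h=cv2.cvtColor(im,cv2.COLOR_BGR2HSV)
box=np.zeros(im.shape[:2],np.uint8);box[105:235,280:360]=1
m=((h[...,1]<70)&(box>0)).astype(np.uint8)
c=max(cv2.findContours(m,0,cv2.CHAIN_APPROX_NONE)[0],key=cv2.contourArea)[:,0].astype(float)
print(c.min(0),c.max(0))
for Z in (36,):
    W=onplane(c,z['p'],z['q'],Z);r=cv2.minAreaRect(W[:,:2].astype(np.float32));print(r)
A=R.from_quat(z['q']).as_matrix()
L=(W-z['p'])@A; print('tool frame',cv2.minAreaRect(L[:,:2].astype(np.float32)), L[:,:2].min(0),L[:,:2].max(0))
E
```

```text
[297. 123.] [341. 216.]
((477.52020263671875, 245.67799377441406), (49.48252868652344, 110.7926025390625), 52.05357360839844)
tool frame ((-0.75531005859375, -4.209266662597656), (49.48250961303711, 110.79261779785156), 89.80091094970703) [-56.08429811 -29.03260726] [54.56828279 20.68858983]
```

The wrist and the outer cameras agree to within 3 mm, and the axis to 0.3°. I use (476, 244). For the grasp the TCP goes to about z = 11, so the tips stay above the jig rim at placing.

```bash
python3 -m handwheel '[[0,-0.002,0.03,0,0,0,1],[-0.0007,-0.002,0.07,0,0,0,1],[-0.0007,-0.002,0.11,0,0,0,1],[-0.0007,-0.002,0.15,0,0,0,1],[-0.0007,-0.002,0.18,0,0,0,1],[-0.0007,-0.002,0.205,0,0,0,1],[-0.0007,-0.002,0.22,0,0,0,1],[-0.0007,-0.002,0.2265,0,0,0,1],[-0.0007,-0.002,0.2265,0,0,0,1],[-0.0007,-0.002,0.2265,0,0,0,1]]'; python3 -m handwheel '[[0,0,0,0,0,0,0.6],[0,0,0,0,0,0,0.3],[0,0,0,0,0,0,0],[0,0,0,0,0,0,-1],[0,0,0,0,0,0,-1],[0,0,0,0,0,0,-1],[0,0,0,0,0,0,-1]]'
```

```text
clock: 10.48
position: [477.1, 245.5, 11.7]
ee_rot: [0.945, -0.326, 0.0, -0.001]
contact_force: [-1.4, -0.3, -0.5]
gripper_width: 85.2
grasp_force: 0.0
clock: 11.35
position: [476.8, 245.2, 11.5]
ee_rot: [0.945, -0.326, 0.0, -0.0]
contact_force: [-2.1, -0.2, 5.5]
gripper_width: 49.3
grasp_force: 65.4
```

```bash
python3 -m handwheel '[[0,0,-0.005,0,0,0,-1],[0,0,-0.015,0,0,0,-1],[0,0,-0.03,0,0,0,-1],[0,0,-0.05,0,0,0,-1],[0,0,-0.07,0,0,0,-1],[0,0,-0.09,0,0,0,-1],[0,0,-0.1,0,0,0,-1],[0,0,-0.1,0,0,0,-1]]'
python3 - <<'E'
from h import *
s=read_state();A=R.from_quat(s['ee_rot']).as_matrix()
print(s['gripper_width'],s['position'],s['contact_force'])
print('tool delta',A.T@(np.array([578.4,3.8,111])-s['position']),'yaw y',np.degrees(np.arctan2(A[1,1],A[0,1])))
E
```

```text
clock: 12.35
position: [476.8, 245.3, 111.7]
ee_rot: [0.945, -0.326, 0.0, -0.001]
contact_force: [0.2, -0.5, -4.9]
gripper_width: 48.6
grasp_force: 64.5
48.643221388989474 [476.78191022 245.29133946 111.68916882] [ 0.17255823 -0.53073877 -4.89487148]
tool delta [228.96054379 127.36416837   0.46493304] yaw y -128.09322290555036
```

```bash
python3 -m handwheel '[[0.01,0.006,0,0,0,-0.03,-1],[0.035,0.02,0,0,0,-0.11,-1],[0.065,0.037,0,0,0,-0.2,-1],[0.1,0.056,0,0,0,-0.3,-1],[0.135,0.075,0,0,0,-0.4,-1],[0.17,0.094,0,0,0,-0.5,-1],[0.2,0.111,0,0,0,-0.6,-1],[0.22,0.122,0,0,0,-0.66,-1],[0.229,0.1274,0,0,0,-0.682,-1],[0.229,0.1274,0,0,0,-0.682,-1]]'; python3 -m handwheel '[[0,0,0,0,0,0,-1],[0,0,0,0,0,0,-1]]'
cat > k.py <<'E'
from w import *
for n in('scene','side'):
    im,d,s=grab(n);P=cloud(n,d);h=cv2.cvtColor(im,cv2.COLOR_BGR2HSV)
    near=(d>0)&(abs(P[...,0]-578)<90)&(abs(P[...,1]-4)<60)
    zt=P[...,2]; k=near&(h[...,1]<100)
    for nm,lo,hi in(('jig',53,61),('blk',128,142)):
        w=P[k&(zt>lo)&(zt<hi)]
        r=cv2.minAreaRect(w[:,:2].astype(np.float32));print(n,nm,len(w),w[:,2].mean().round(1),np.round(r[0],1),np.round(r[1],1),round(r[2],2))
im,d,s=grab('wrist');cv2.imwrite('pics/g%d.png'%(s['clock']*100),im);print('pics/g%d.png'%(s['clock']*100))
A=R.from_quat(s['ee_rot']).as_matrix();print(s['position'],'yaw y',np.degrees(np.arctan2(A[1,1],A[0,1])),s['contact_force'])
E
python3 k.py; ls pics/g*
```

```text
clock: 13.6
position: [577.6, 2.7, 109.5]
ee_rot: [1.0, 0.008, -0.001, 0.0]
contact_force: [-0.9, -0.8, -3.8]
gripper_width: 49.3
grasp_force: 64.4
clock: 13.85
position: [577.9, 4.1, 110.6]
ee_rot: [1.0, 0.009, -0.0, -0.0]
contact_force: [0.2, 0.4, -4.4]
gripper_width: 49.0
grasp_force: 64.3
scene jig 795 56.5 [579.1   3.4] [151.5  94.5] 0.95
scene blk 708 134.6 [582.2   4.7] [106.9  72.1] 13.52
side jig 979 58.0 [578.2   3. ] [151.1  98.1] 0.69
side blk 561 135.8 [575.5  -2.1] [ 66.3 110.2] 89.59
pics/g1395.png
[578.07859884   4.027452   110.79627822] yaw y -88.97259503836942 [-0.08267288 -0.0607258  -3.87763276]
pics/g1395.png
```

View pics/g1395.png

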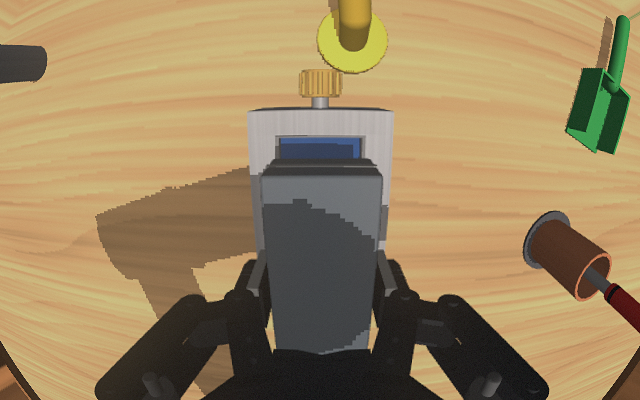

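Run:
```python
import numpy as np,cv2
a=np.load('pics/scene.npz')['im'];b=np.load('pics/side.npz')['im']
cv2.imwrite('pics/i.png',np.hstack([cv2.resize(a[130:250,270:390],None,fx=3.3,fy=3.3),cv2.resize(b[140:260,255:375],None,fx=3.3,fy=3.3)]))
```

```text
(no output)
```

View pics/i.png

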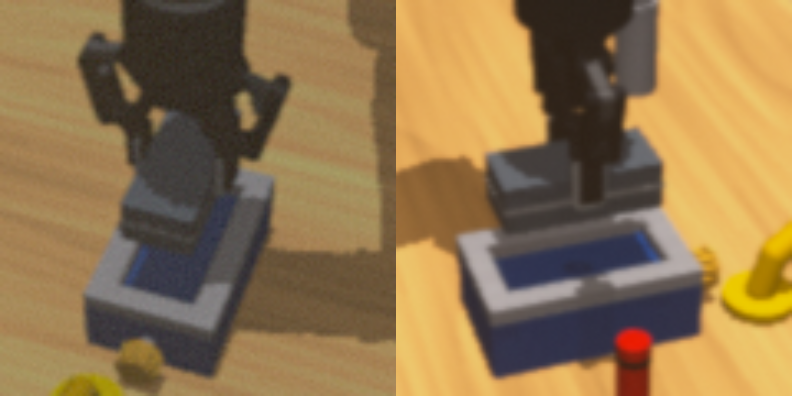

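In the wrist view the block's front top edge is at row 177 (cols 262–383), the jig's front edge at row 110 (cols 248–392) and the pocket's front edge at row 137. The crops show the block level and roughly over the pocket. Next I refine by ray casting these edges in the wrist view.

```bash
cat > e.py <<'E'
from w import *
import sys
z=np.load('pics/wrist.npz');im=cv2.GaussianBlur(z['im'],(3,3),0);h=cv2.cvtColor(im,cv2.COLOR_BGR2HSV).astype(float);S=h[...,1];V=h[...,2]
g=im.astype(float)
def edge(line_fn,lo,hi,ts):
    out=[]
    for t in ts:
        prof=np.array([line_fn(t,k) for k in range(lo,hi)])
        dd=np.abs(np.diff(prof,axis=0)).sum(1); 
        i=dd.argmax(); a=dd[max(i-2,0):i+3]; out.append((t,lo+.5+(np.arange(max(i-2,0),max(i-2,0)+len(a))*a).sum()/a.sum()))
    o=np.array(out);p=np.polyfit(o[:,0],o[:,1],1)
    for _ in range(3):
        r=np.abs(o[:,1]-np.polyval(p,o[:,0]));k=r<max(1.,2*np.median(r));p=np.polyfit(o[k,0],o[k,1],1)
    return o[k]
row=lambda r,c:g[r,c]; col=lambda c,r:g[r,c]
def W(o,Z,sw): 
    uv=o[:,::-1] if sw else o
    w=onplane(uv.astype(float),z['p'],z['q'],Z); A=R.from_quat(z['q']).as_matrix(); return (w-z['p'])@A
top=float(sys.argv[1])
items=dict(jigL=(row,242,260,range(120,160),57,1),jigR=(row,380,400,range(120,160),57,1),jigF=(col,103,114,range(262,380),57,0),
pockF=(col,131,143,range(285,360),57,0),pockL=(row,268,283,range(141,156),57,1),pockR=(row,357,370,range(141,156),57,1),
blkF=(col,171,182,range(270,375),top,0),blkL=(row,254,272,range(190,240),top,1),blkR=(row,374,392,range(190,240),top,1))
for k,(f,lo,hi,ts,Z,sw) in items.items():
    o=edge(f,lo,hi,ts);w=W(o,Z,sw)
    a=np.polyfit(w[:,0],w[:,1],1) if sw else np.polyfit(w[:,1],w[:,0],1)
    print(k,len(o),'pix',o.mean(0).round(1),'toolxy',w.mean(0).round(2),'slope deg',np.degrees(np.arctan(a[0])).round(2),'at0',a[1].round(2))
E
python3 e.py 136.5
```

```text
jigL 40 pix [139.5 247.4] toolxy [ 58.44 -49.57  53.79] slope deg -0.1 at0 -49.47
jigR 40 pix [139.5 392.5] toolxy [58.45 44.88 53.79] slope deg 0.18 at0 44.7
jigF 98 pix [330.1 109.4] toolxy [77.29  4.09 53.79] slope deg 0.05 at0 77.29
pockF 74 pix [321.5 134.9] toolxy [60.8  -1.32 53.79] slope deg -0.44 at0 60.79
pockL 15 pix [148.  275.7] toolxy [ 52.43 -31.01  53.79] slope deg 19.33 at0 -49.4
pockR 15 pix [148.  361.4] toolxy [52.41 24.52 53.79] slope deg -0.5 at0 24.98
blkF 105 pix [322.  175.6] toolxy [ 54.78  -1.23 -25.71] slope deg 0.09 at0 54.78
blkL 45 pix [216.  262.4] toolxy [ 37.37 -26.03 -25.71] slope deg 2.5 at0 -27.66
blkR 50 pix [214.5 385.4] toolxy [ 38.07  25.23 -25.71] slope deg -9.68 at0 31.72
```

Jig minus block in the wrist frame is about (+2.3, -1.7) mm; the outer cameras say (+0.7, +0.5). I move halfway, come down close to the rim and look again.

```bash
python3 -m handwheel '[[0.0008,-0.0003,0.005,0,0,0,-1],[0.0015,-0.0006,0.015,0,0,0,-1],[0.0015,-0.0006,0.025,0,0,0,-1],[0.0015,-0.0006,0.034,0,0,0,-1],[0.0015,-0.0006,0.038,0,0,0,-1],[0.0015,-0.0006,0.038,0,0,0,-1],[0.0015,-0.0006,0.038,0,0,0,-1]]'; python3 k.py
python3 - <<'E'
import numpy as np,cv2
w=np.load('pics/wrist.npz')['im'];b=np.load('pics/side.npz')['im'];a=np.load('pics/scene.npz')['im']
x=cv2.resize(w[80:260,230:410],(500,500))
cv2.imwrite('pics/j.png',np.hstack([x,np.vstack([cv2.resize(b[165:260,260:375],(300,250)),cv2.resize(a[150:245,280:394],(300,250))])]))
E
```

```text
clock: 14.88
position: [580.0, 4.1, 73.1]
ee_rot: [1.0, 0.009, 0.0, -0.0]
contact_force: [-0.4, 0.5, -3.3]
gripper_width: 48.7
grasp_force: 64.4
scene jig 737 56.5 [579.    3.6] [152.1  94.4] 1.24
scene blk 134 133.4 [580.   3.] [ 31.8 114. ] 3.77
side jig 703 58.2 [577.8   4.3] [150.9  98.5] 0.86
side blk 19 131.4 [579.4 -37.6] [33.1 25.6] 87.24
pics/g1497.png
[580.04513694   4.16230637  73.29312729] yaw y -89.00968386947378 [-0.28437113  0.44795628 -3.85867143]
```

View pics/j.png

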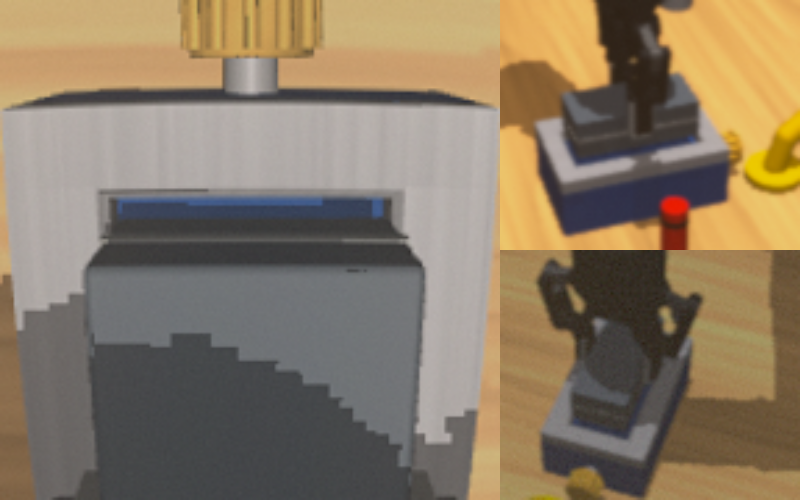

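The close view's crop is scaled 2.78x. It shows the pocket's chamfer corners at u = 99 and 404 (v = 190), the block's bottom front corners at u = 104 and 408 (v = 238) and its top front corners at u = 88 and 423 (v = 264). Next I cast those.

Run:
```python
from w import *
z=np.load('pics/wrist.npz');A=R.from_quat(z['q']).as_matrix()
def f(n,l,Z):
    uv=np.array(l,float)/(500/180)+[230,80]-.3
    w=(onplane(uv,z['p'],z['q'],Z)-z['p'])@A; print(n,w[:,:2].round(1).tolist(),'mid',w.mean(0)[:2].round(2),'width',np.ptp(w[:,1]).round(1))
f('pocket',[(99,190),(404,190)],57)
f('pocket inner',[(108,196),(391,196)],55)
f('jig',[(5,106),(496,106)],57)
f('blk bot',[(104,238),(408,238)],62.3)
f('blk top',[(88,264),(423,264)],98.3)
```

```text
pocket [[58.8, -31.0], [58.8, 26.9]] mid [58.82 -2.05] width 57.8
pocket inner [[57.3, -29.6], [57.3, 24.7]] mid [57.27 -2.44] width 54.3
jig [[75.6, -48.7], [75.5, 44.1]] mid [75.55 -2.27] width 92.8
blk bot [[50.6, -29.4], [50.7, 27.1]] mid [50.65 -1.18] width 56.5
blk top [[55.0, -25.5], [55.0, 22.8]] mid [55.02 -1.35] width 48.3
```

The relative error is now only about (+0.2, -0.9) by the wrist and (-1, +0.5) by the outer views. I make a small correction and lower, watching the force; the floor should come 17 mm down.

```bash
python3 -m handwheel '[[-0.0003,-0.0005,0.002,0,0,0,-1],[-0.0003,-0.0005,0.004,0,0,0,-1],[-0.0003,-0.0005,0.006,0,0,0,-1],[-0.0003,-0.0005,0.008,0,0,0,-1],[-0.0003,-0.0005,0.008,0,0,0,-1]]'
python3 - <<'E'
from bench import read_state
s=read_state();print(s['contact_force'],s['wrist_torque'])
E
```

```text
clock: 15.65
position: [579.2, 4.6, 64.5]
ee_rot: [1.0, 0.009, -0.0, 0.0]
contact_force: [-0.1, 0.7, -3.9]
gripper_width: 48.6
grasp_force: 64.4
[-0.10479085  0.74693837 -3.87984593] [-0.02202807 -0.00906436  0.02615319]
```

No contact 3 mm into the pocket, so I continue.

```bash
python3 -m handwheel '[[0,0,0.002,0,0,0,-1],[0,0,0.004,0,0,0,-1],[0,0,0.006,0,0,0,-1],[0,0,0.007,0,0,0,-1],[0,0,0.007,0,0,0,-1]]'; python3 -m handwheel '[[0,0,0.001,0,0,0,-1],[0,0,0.002,0,0,0,-1],[0,0,0.002,0,0,0,-1]]'
```

```text
clock: 16.27
position: [579.4, 4.6, 57.7]
ee_rot: [1.0, 0.009, -0.0, 0.0]
contact_force: [-0.2, -0.3, -4.1]
gripper_width: 49.1
grasp_force: 64.4
clock: 16.65
position: [579.5, 4.6, 56.5]
ee_rot: [1.0, 0.009, 0.0, 0.0]
contact_force: [-1.9, 0.5, 2.6]
gripper_width: 48.7
grasp_force: 65.0
```

Block on the floor: 56.5 = 45 + 11.5, and the force reversed. I release and rise.

```bash
python3 -m handwheel '[[0,0,0,0,0,0,0.1],[0,0,0,0,0,0,0.3],[0,0,0,0,0,0,1],[0,0,0,0,0,0,1],[0,0,0,0,0,0,1],[0,0,0,0,0,0,1]]'; python3 -m handwheel '[[0,0,-0.01,0,0,0,1],[0,0,-0.03,0,0,0,1],[0,0,-0.06,0,0,0,1],[0,0,-0.1,0,0,0,1],[0,0,-0.14,0,0,0,1],[0,0,-0.18,0,0,0,1],[0,0,-0.18,0,0,0,1]]'
python3 - <<'E'
from w import *
for n in('scene','side'):
    im,d,s=grab(n);P=cloud(n,d)
    k=(d>0)&(abs(P[...,0]-578)<62)&(abs(P[...,1]-4)<33)&(P[...,2]>72)&(P[...,2]<95);w=P[k]
    t=w[w[:,2]>77];c=np.linalg.lstsq(np.c_[t[:,:2]-[578,4],np.ones(len(t))],t[:,2],rcond=None)[0]
    r=cv2.minAreaRect(t[:,:2].astype(np.float32));print(n,np.round(r[0],1),np.round(r[1],1),round(r[2],2),'top z/tilt deg',c[2].round(1),np.degrees(c[:2]).round(2))
im,d,s=grab('wrist')
b=np.load('pics/side.npz')['im']
cv2.imwrite('pics/z.png',np.hstack([cv2.resize(im[60:300,200:440],(480,480)),cv2.resize(b[160:340,255:375],(320,480))]))
E
```

```text
clock: 17.4
position: [579.5, 4.6, 55.8]
ee_rot: [1.0, 0.009, 0.0, 0.0]
contact_force: [-0.3, 0.2, -0.8]
gripper_width: 85.5
grasp_force: 0.0
clock: 18.27
position: [581.4, 4.8, 240.8]
ee_rot: [1.0, 0.009, 0.005, -0.001]
contact_force: [-0.3, -0.4, 0.6]
gripper_width: 85.4
grasp_force: 0.0
scene [577.8   2.9] [112.5  50.6] 0.91 top z/tilt deg 80.6 [-0.06 -0.  ]
side [577.    4.1] [109.7  54. ] 1.71 top z/tilt deg 82.5 [0.12 1.78]
```

View pics/z.png

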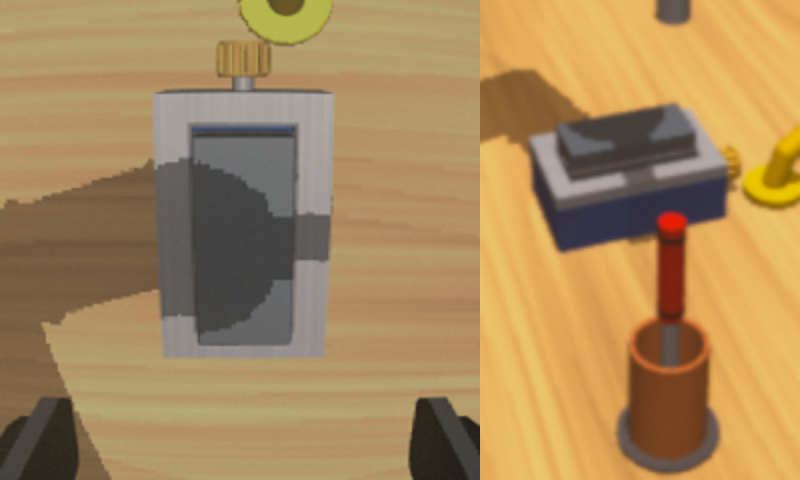

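The block sits inside the pocket, its top at z of about 81 (45 + 36), and the tool stands in the cup. The side view's 1.8° tilt is probably edge noise, since the scene view says 0°. I check it once against the wrist depth.

Run:
```python
from w import *
z=np.load('pics/wrist.npz');d=z['d'];v,u=np.mgrid[:400,:640];uv=np.c_[u.ravel(),v.ravel()].astype(float)+1e-6
x=(uv-K[:2,2])/K[0,0];r=np.linalg.norm(x,axis=1);c=np.c_[x*(np.tan(r)/r)[:,None],np.ones(len(r))]*d.reshape(-1,1)
A=R.from_quat(z['q']).as_matrix();P=(c@HE[:3,:3].T+HE[:3,3])@A.T+z['p'];P=P.reshape(400,640,3)
def fit(n,m):
    t=P[m];k=np.linalg.lstsq(np.c_[t[:,:2]-[578,4],np.ones(len(t))],t[:,2],rcond=None)[0];print(n,len(t),k[2].round(1),np.degrees(k[:2]).round(2))
Z=P[...,2];X=P[...,0];Y=P[...,1]
fit('blk',(d>0)&(abs(X-578)<48)&(abs(Y-4)<19)&(Z>70)&(Z<95))
fit('jig',(d>0)&(abs(X-578)<70)&(abs(Y-4)<44)&(Z>50)&(Z<64)&((abs(Y-4)>33)|(abs(X-578)>63)))
```

```text
blk 3434 82.0 [ 0.02 -0.08]
jig 3124 57.9 [ 0.   -0.07]
```

The block is flat relative to the rim, and its top is 24.1 mm above it (24 expected), so it is fully home.

```bash
python3 -c "from bench import job_done; print(job_done())"
```

```text
the job is handed in; nothing more can be done
None
```

The job is handed in, result not reported: the pickup tool stands in the copper cup, the emery block measured flat, square and fully home in the pocket, and the sleeve, scoop and stone handle were not touched.

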